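# Load a battery pack into a sprung charger dock and start it

### The job

Load the blue battery pack into the charger dock: with closed fingertips press it down hard on the rubber pad behind its yellow rib and, keeping it down, slide it forward under the metal bridge and the brass leaf spring until it is fully home against the stop. Then let go and press the green start button fully in and release it. Only push and press the pack, never pick it up; do not press the button before the pack is home, and leave the other things on the bench alone.

Things in the scene. Friction and masses are not known exactly. Their poses are not given: they have to be found in the camera images.
- dock: Grey charger dock fixed to the bench, 245 x 75 mm. Origin on the bench on its middle line, under the near face of the aluminium bridge; x = the way the pack slides in, z up. Open channel 57.6 mm wide, 8 mm walls with tops 34 mm up, from x = -123 mm (open end) to the stop at x = 42 mm. White head box from x = 42 to 120 mm, top 52 mm up, carries the green button at x = 82 mm.
- pack_pad (a point): Centre of the black rubber pad on top of the blue pack (loose, 0.15-0.28 kg, 96 x 54 x 20 mm); x forward, z up; 44 mm above the bench at the start, dock x = -38 mm when home. The flat top runs from 16 mm behind it (rear edge) to 16 mm ahead, where the yellow rib's rear face stands (6 mm thick, 6 high, 44 wide): a finger on the pad pushes forward on the rib.
- pack_nose (a point): Middle of the blue pack's front end face, 80 mm in front of the pad point and 10 mm below the pack's top. Starts 6 to 22 mm short of the bridge (dock x = -22 to -6 mm); at dock x = +42 mm when fully home.
- dock_entry (a point): Middle of the lower near edge of the bridge, 38.5 mm above the bench; axes as the dock. The bridge reaches from dock x = 0 to 22 mm, its top 48 mm up. To pass under it the pack must be pressed at least 5.5 mm down from its starting height.
- dock_stop (a point): Point on the stop face where the pack's front end comes to rest, dock x = 42 mm. Axes as the dock.
- platform (a joint): Travel of the orange sprung floor under the pack, m: 0 up, 0.009 fully down. It stays level. Takes about 8 N to start, 14 N at the bottom, less the pack's 2 N weight. When the pack is let go under the bridge, the floor lifts it about 3 mm against the bridge and holds it there.
- leaf (a joint): Lift of the brass leaf spring (26 mm wide, 20 mm long, presses 3 to 4 N) that slants forward and down from the bridge's far edge, rad: 0 hanging free, about 0.2 to 0.35 with the pack under it.
- start_top (a point): Centre of the top face of the green start button (28 mm across) on the dock's head box; pressed straight down.
- start (a joint): Travel of the start button, m: 0 out, 0.006 fully in (about 5 N); springs back.
- spare_pack: Bystander: grey spare battery pack with black rib, 96 x 54 x 20 mm, flat on the bench beside the dock. Origin at centre of underside.
- plug: Bystander: upright brass coax adapter, 22 mm across, 36 mm high, beside the dock. Origin at centre of underside.
- driver: Bystander: red-handled screwdriver, 170 mm long, lying beside the dock's head. Lies along its x.
- handheld: Bystander: black handheld radio standing upright, 30 x 56 x 105 mm, with a 100 mm aerial on top. Origin at centre of underside.
- mug: Bystander: blue mug, 80 mm across, 90 mm high. Origin at centre of underside.
- meter: Bystander: yellow multimeter lying flat, 58 x 100 x 28 mm with a dial. Origin at centre of underside.

How it is judged:
By the outcome, as a careful person would: the job done as asked, in the order asked, and still so for the second after the job is handed in, with the robot touching nothing.
It also fails if it takes over 42 s, if anything falls off the work surface, if the arm or the gripper's body presses on something with over 40 N, if the wrist force passes 120 N, or if a joint passes its speed limit or range.

### The arm

A 6-joint arm with a two-finger parallel gripper is mounted at the origin on the work surface. World frame = base frame: x ahead of the robot, y to its left, z up, the work surface at z = 0. Lengths are in m, angles in rad, forces in N, time in s.
With the tool pointing down it reaches from about 0.4 to 0.825 m from the base axis. Payload 7 kg.
Tool frame: the origin (TCP) lies at the very end of the fingers, on their centre line; the grasp point (between the pads) lies 19 mm behind it (env.tcp_to_grasp is the distance from the TCP to the grasp point, in m); z points along the fingers, y is the line along which they close (so a half turn about z gives the same grasp; the last joint's range is limited). The gripper opens to 88 mm and grips with 3 to 60 N. Pads are 19 mm wide; open, the fingers measure 130 mm over their backs; the gripper's body (78 mm by 193 mm) begins 47 mm behind the grasp point.
Start: joints at [-0.864, 0.359, 0.012, 0, -1.224, -0.288], TCP at [0.274, -0.617, 0.227] pointing down, gripper open.
Joint ranges: [-3.07, 3.07], [-1.43, 2.12], [-1.02, 1.25], [-3.03, 1.67], [-3.05, -0], [-3.03, 3.03]. Speed limits (rad/s): [2.39, 2.39, 3.01, 3.14, 3.14, 3.14].

### API

Orientations are given as a unit quaternion [x, y, z, w].
In Python, from plant import get_state, get_image, env gives the robot as it stands.
- The arm moves only by the shell command python3 -m inch 'ROWS' [OPENING] [FORCE]. ROWS is JSON, a list of rows, each a list of 2 entries, a list of its own where there are three numbers: the shift along the world's x, y, z in m, then the turn about the world's z in rad. A call has 1 to 12 rows; each row is the pose to reach, as a shift and turn from the pose commanded when the call began; what a row does not reach only later rows make up. A row lasts 1/12 s, in which the tool goes at most 41.7 mm and 7.16 degrees, less where a joint would pass 70% of its speed; a pose out of reach is approached as far as the arm can. A call with a gripper value outside its range is refused whole. OPENING is the finger opening in m, from 0 to 0.0876, set as the call begins (- or left out, the last holds). The fingers move at their own pace and stop on an object; FORCE is the grip in N (left out, the last holds). Time passes only in rows, so rows that repeat a pose let the fingers close. It gives the time, the measured TCP pose, the force, the opening and the grip force at its end, in the units of the state.
- get_state(): the state, without advancing time (a new reading comes with each control period).
- get_image(name): name is "scene" or "top" or "wrist"; returns a dict with "image" (384x512x3 uint8, blue, green, red), "z_map" (384x512 float32, m along the optical axis (not along the pixel's ray), 0 where there is no reading), "K" (3x3 intrinsics, pixels), "rvec" (rotation vector, rad) and "tvec" (3), from world to camera coordinates, as OpenCV has them; the wrist camera has in their place "mount" (4x4, takes a point from camera to tool coordinates, whose origin is the TCP and whose axes are the flange's). Camera axes: x right, y down, z forward; pixel columns grow to the right and rows downward; lengths in m; the calibration is good to about 2 mm. A picture is of the moment at which its call begins: read the wrist's pose just before it.
- env.sign_off(): hands the job in; it is judged then, once.
The state is a dict: "t": time; "joint_pos": joint angles; "joint_vel": joint speeds; "tau": joint torques, N m; "position": TCP position; "tool_rot": TCP orientation; "wrist_force": force on the tool from outside, world axes, zero at the start; "moment": the same for the moment, N m; "finger_gap": opening from 0.0 (shut) to 1.0 (fully open); "grip_force": force on a finger pad.
Only numpy, scipy, OpenCV 4.12 (cv2) and the standard library are available. Lean on these libraries where they do the work, as an engineer would, in place of code of your own. Each camera call takes 0.05 s, during which the arm holds its last target. There are 200 camera calls.

## Working session

There is one attempt and no reset: what is moved stays moved. The work goes in short steps, Python scripts to look and compute and a shell command to move; the robot and the scene stay as the last step left them, time stands still between calls to the robot, and variables do not carry over. Pictures are saved under pics/ and viewed, at most 12 in all, crops included, and the job is handed in when it is done.

```bash
mkdir -p pics; ls
cat > h.py <<'E'
import numpy as np,cv2
from plant import get_state,get_image,env
def cap(n,f):
    g=get_image(n); cv2.imwrite(f'pics/{f}.png',g['image']); np.savez(f'pics/{f}.npz',**{k:v for k,v in g.items() if v is not None}); return g
def load(f): return dict(np.load(f'pics/{f}.npz'))
def world(g,u,v,z=None):
    R=cv2.Rodrigues(g['rvec'])[0]; t=np.ravel(g['tvec'])
    r=np.linalg.inv(g['K'])@[u,v,1]
    if z is None:
        d=np.median([x for x in g['z_map'][v-1:v+2,u-1:u+2].ravel() if x>0]); return R.T@(r*d-t)
    c=-R.T@t; w=R.T@r; return c+w*(z-c[2])/w[2]
E
python3 - <<'E'
from h import *
a=cap('top','top0');b=cap('scene','scene0')
cv2.imwrite('pics/both.png',cv2.resize(np.vstack([a['image'],b['image']]),(400,600)))
print(get_state())
E
```

```text
pics
{'t': 0.1, 'joint_pos': array([-8.63927996e-01,  3.59316161e-01,  1.10778606e-02, -2.96605751e-04,
       -1.22409916e+00, -2.88049325e-01]), 'joint_vel': array([ 0.00042344, -0.00183688,  0.0007089 ,  0.00065152, -0.00122432,
       -0.00053603]), 'tau': array([-1.53710178e-03, -5.84163988e+01,  2.93750471e+01,  7.01545134e+00,
        1.01337489e-02, -4.21805601e-05]), 'position': array([ 0.2742474 , -0.61625782,  0.22568634]), 'tool_rot': array([-2.07832879e-01,  9.78164036e-01,  7.43714297e-04, -2.45171156e-04]), 'wrist_force': array([-0.24022724, -0.68248053, -0.54421138]), 'moment': array([0.02814639, 0.01431403, 0.07793277]), 'grip_force': 0.0, 'finger_gap': 0.9978279894156101}
```

View pics/top0.png

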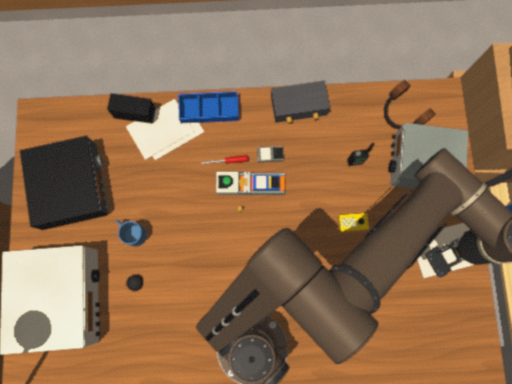

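View pics/scene0.png

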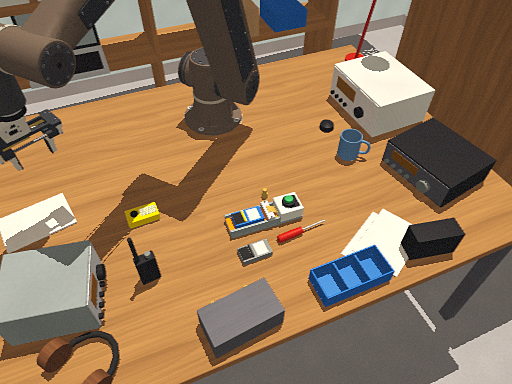

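The top view shows the dock at px (216–285, 172–194), with its button end on the left at (227,182) and the blue pack at about (265,183). The screwdriver and spare pack lie above it and the plug is at (240,208).

Run:
```python
from h import *
a=load('top0');b=load('scene0')
c1=cv2.resize(a['image'][165:213,205:295],(800,427),interpolation=cv2.INTER_CUBIC)
cv2.imwrite('pics/c1.png',c1)
for u,v in [(217,173),(217,193),(285,173),(285,193)]: print(world(a,u,v,.034))
print('btn',world(a,227,182), world(a,227,182,.06))
R=cv2.Rodrigues(a['rvec'])[0];print(-R.T@a['tvec'],a['K'][0,0]); print(world(a,250,352,0.))
```

```text
[0.61328774 0.09492956 0.034     ]
[0.53963332 0.09744569 0.034     ]
[ 0.60104402 -0.15012383  0.034     ]
[ 0.52750887 -0.14546585  0.034     ]
btn [0.5693105  0.05841993 0.07212727] [0.5721349  0.05897573 0.06      ]
[ 0.18822962 -0.01657184  1.70839105] 477.99572999161853
[-0.01253199  0.00620529  0.        ]
```

View pics/c1.png

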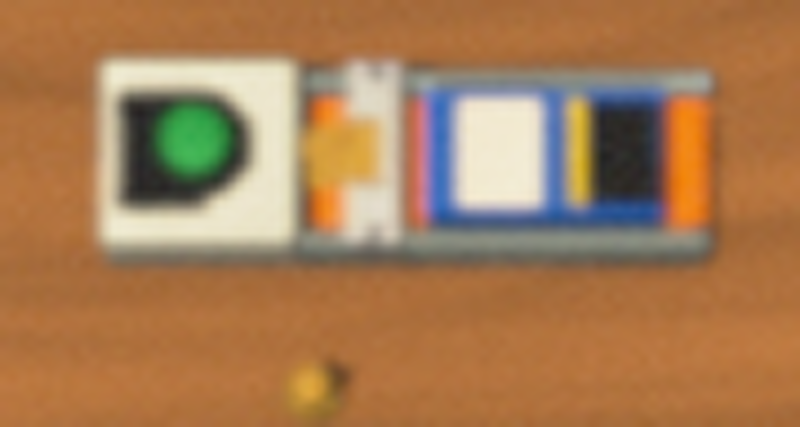

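Run:
```python
from h import *
a=load('top0')
f=lambda x,y,z:print(np.round(world(a,205+(x+.5)/8.889-.5,165+(y+.5)/8.896-.5,z),4))
print('pad');f(628,152,.044);print('btn');f(193,140,.06);print('bridge edges mid');f(404,155,.048);f(345,155,.048)
print('head corners');f(100,62,.052);f(297,62,.052);f(100,245,.052);f(297,245,.052);print('plug');f(312,385,.036)
g=get_image('wrist');print(g['mount'],g['K'])
s=get_state();print(s['t'],s['position'])
```

```text
pad
[ 0.5686 -0.1124  0.044 ]
btn
[0.5785 0.0613 0.06  ]
bridge edges mid
[ 0.5709 -0.0224  0.048 ]
[0.5721 0.0013 0.048 ]
head corners
[0.6144 0.0978 0.052 ]
[0.6104 0.0187 0.052 ]
[0.5393 0.1003 0.052 ]
[0.5354 0.022  0.052 ]
plug
[0.4815 0.0188 0.036 ]
[[ 3.81060270e-04 -9.59655746e-01 -2.81177353e-01  7.60003111e-02]
 [ 9.99999185e-01  7.08235832e-04 -1.06197253e-03 -1.64801448e-03]
 [ 1.21826792e-03 -2.81176719e-01  9.59655234e-01 -1.58680847e-01]
 [ 0.00000000e+00  0.00000000e+00  0.00000000e+00  1.00000000e+00]] [[264.72641181   0.         254.83966129]
 [  0.         264.72641181 188.13314987]
 [  0.           0.           1.        ]]
0.15 [ 0.2743408  -0.61635075  0.2258582 ]
```

```bash
python3 -m inch '[[[0.037,0.061,0.003],0.12],[[0.073,0.122,0.006],0.24],[[0.11,0.182,0.009],0.36],[[0.147,0.243,0.012],0.48],[[0.183,0.304,0.015],0.6],[[0.22,0.365,0.018],0.72],[[0.256,0.425,0.021],0.84],[[0.293,0.486,0.024],0.96],[[0.293,0.486,0.024],1.1],[[0.293,0.486,0.024],1.1],[[0.293,0.486,0.024],1.1],[[0.293,0.486,0.024],1.1]]' 0 20
```

```text
t: 1.15
position: [0.5329, -0.1868, 0.2479]
tool_rot: [-0.689, 0.725, -0.0, 0.0]
wrist_force: [0.8, -0.3, -0.7]
finger_gap: 0.143
grip_force: 0.0
```

```bash
python3 -m inch '[[[0.017,0.028,0],0],[[0.034,0.057,0],0],[[0.034,0.057,0],0],[[0.034,0.057,0],0],[[0.034,0.057,0],0]]'
cat >> h.py <<'E'
def wcap(f):
    s=get_state(); g=cap('wrist',f); T=np.eye(4)
    from scipy.spatial.transform import Rotation as Ro
    T[:3,:3]=Ro.from_quat(s['tool_rot']).as_matrix(); T[:3,3]=s['position']
    C=np.linalg.inv(T@g['mount']); g['rvec']=cv2.Rodrigues(C[:3,:3])[0]; g['tvec']=C[:3,3]
    np.savez(f'pics/{f}.npz',**g); return g
E
python3 - <<'E'
from h import *
g=wcap('w0'); cv2.imwrite('pics/w0b.png',cv2.resize(g['image'],(800,600),interpolation=cv2.INTER_CUBIC))
s=get_state();print(s['position'],s['tool_rot'],s['wrist_force'])
E
```

```text
t: 1.57
position: [0.5661, -0.1316, 0.2473]
tool_rot: [-0.689, 0.725, 0.0, -0.0]
wrist_force: [-0.2, -0.1, 0.3]
finger_gap: 0.011
grip_force: 0.0
[ 0.56595496 -0.13217387  0.24749037] [-6.88425694e-01  7.25306820e-01  1.86969453e-04 -2.14951039e-04] [ 0.08942982 -1.17459476  0.03293787]
```

View pics/w0b.png

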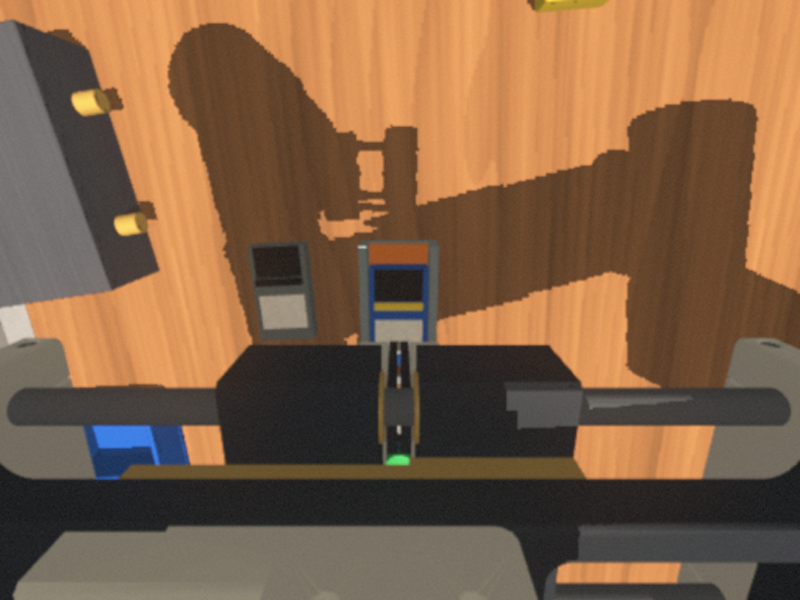

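The wrist view shows the dock channel lined up with the tool. The pad is at about px (375–424, 268–301) in the enlarged picture, the yellow rib below it at rows 302–311, and the fingertips at (400,345).

Run:
```python
from h import *
g=load('w0')
f=lambda n,x,y,z:print(n,np.round(world(g,(x+.5)/1.5625-.5,(y+.5)/1.5625-.5,z),4))
f('pack rear L',369,264,.044);f('rear R',428,264,.044);f('pad/rib',400,302,.044);f('rib top front',399,311,.05)
f('wallendL',360,243,.034);f('wallendR',438,242,.034)
print(world(g,256,180))
cv2.imwrite('pics/w0c.png',cv2.resize(g['image'][150:235,220:290],(660,800),interpolation=cv2.INTER_CUBIC)[:600])
```

```text
pack rear L [ 0.5931 -0.133   0.044 ]
rear R [ 0.5405 -0.1303  0.044 ]
pad/rib [ 0.5672 -0.0961  0.044 ]
rib top front [ 0.5685 -0.0895  0.05  ]
wallendL [ 0.6007 -0.1506  0.034 ]
wallendR [ 0.5302 -0.1479  0.034 ]
[ 0.56599765 -0.11559987  0.04472782]
```

View pics/w0c.png

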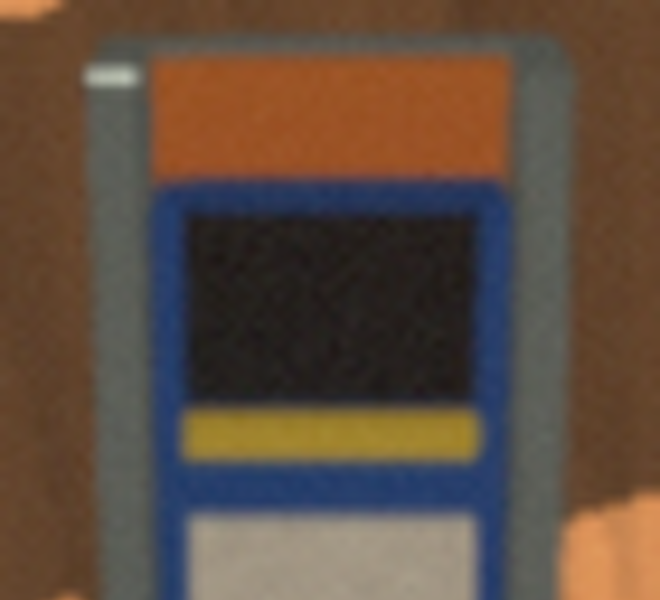

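The crop agrees: pack centred in the channel, pad centre at about (0.567, -0.113) and rib rear face at y ≈ -0.097, with sizes matching those given. Going down over the pad.

```bash
python3 -m inch '[[[0.001,0.01,-0.035],0],[[0.002,0.02,-0.07],0],[[0.002,0.023,-0.105],0],[[0.002,0.023,-0.14],0],[[0.002,0.023,-0.17],0],[[0.002,0.023,-0.187],0],[[0.002,0.023,-0.187],0],[[0.002,0.023,-0.187],0],[[0.002,0.023,-0.187],0]]' 0 20
python3 - <<'E'
from h import *
g=wcap('w1'); cv2.imwrite('pics/w1b.png',cv2.resize(g['image'][130:290,150:360],(787,600),interpolation=cv2.INTER_CUBIC))
s=get_state();print(s['position'],s['tool_rot'],s['wrist_force'])
E
```

```text
t: 2.37
position: [0.5693, -0.1095, 0.0622]
tool_rot: [-0.688, 0.725, -0.001, 0.001]
wrist_force: [-0.4, 0.3, -0.0]
finger_gap: 0.009
grip_force: 0.0
[ 0.56954021 -0.10931618  0.06251721] [-0.68832471  0.72540133 -0.00096358  0.00104118] [-0.2580045  -0.40041315  0.0447001 ]
```

View pics/w1b.png

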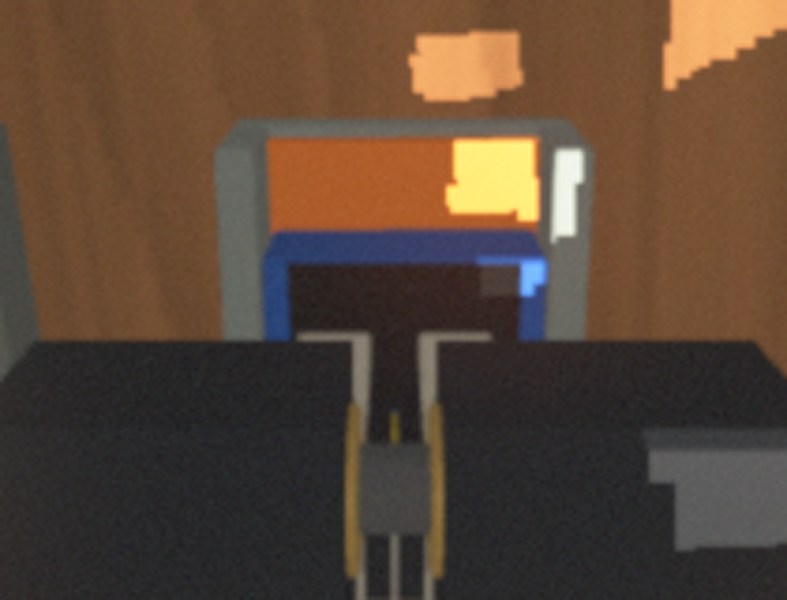

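The fingertips stand over the pad, near the middle of the channel and behind the rib. Pressing down gently now.

```bash
python3 -m inch '[[[-0.001,0,-0.008],0],[[-0.001,0,-0.014],0],[[-0.001,0,-0.018],0],[[-0.001,0,-0.020],0],[[-0.001,0,-0.022],0],[[-0.001,0,-0.024],0],[[-0.001,0,-0.024],0],[[-0.001,0,-0.024],0]]'
```

```text
t: 3.08
position: [0.5675, -0.1089, 0.0374]
tool_rot: [-0.689, 0.725, -0.0, -0.0]
wrist_force: [-3.4, 1.2, 9.3]
finger_gap: 0.001
grip_force: 4.8
```

```bash
python3 -m inch '[[[0,0,-0.001],0],[[0,0,-0.002],0],[[0,0,-0.003],0],[[0,0,-0.004],0],[[0,0,-0.004],0],[[0,0,-0.004],0]]'
```

```text
t: 3.58
position: [0.5677, -0.1089, 0.0348]
tool_rot: [-0.689, 0.725, -0.001, 0.0]
wrist_force: [-7.3, 2.0, 20.1]
finger_gap: 0.004
grip_force: 10.4
```

```bash
python3 -m inch '[[[0,0.001,-0.001],0],[[0,0.003,-0.001],0],[[0,0.005,-0.001],0],[[0,0.007,-0.001],0],[[0,0.009,-0.001],0],[[0.001,0.011,-0.001],0],[[0.001,0.013,-0.001],0],[[0.001,0.015,-0.001],0],[[0.001,0.016,-0.001],0],[[0.001,0.016,-0.001],0]]'
python3 - <<'E'
from h import *
g=wcap('w2'); h=cap('scene','s2');a=cv2.resize(g['image'][130:290,150:360],(400,305),interpolation=cv2.INTER_CUBIC)
b=cv2.resize(h['image'][170:260,205:325],(400,300),interpolation=cv2.INTER_CUBIC)
cv2.imwrite('pics/w2b.png',np.hstack([a[:300],b]))
s=get_state();print(s['position'],s['wrist_force'])
E
```

```text
t: 4.42
position: [0.5699, -0.0953, 0.0348]
tool_rot: [-0.689, 0.725, -0.002, -0.0]
wrist_force: [-3.3, -13.5, 23.7]
finger_gap: 0.005
grip_force: 11.8
[ 0.56991572 -0.09534318  0.03484947] [ -3.08595345 -13.60789388  23.7049438 ]
```

View pics/w2b.png

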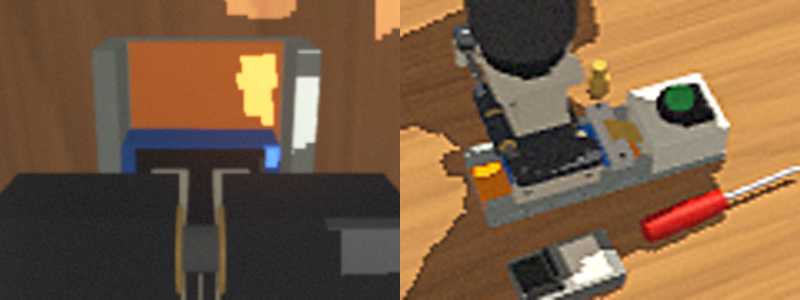

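The pack has moved forward with the fingers (more orange floor shows behind it), and its nose looks to be at the bridge. Continuing.

```bash
python3 -m inch '[[[0,0.002,0],0],[[0,0.004,0],0],[[0,0.006,0],0],[[0,0.008,0],0],[[0,0.01,0],0],[[0.001,0.012,0],0],[[0.001,0.014,0],0],[[0.001,0.014,0],0]]'
python3 - <<'E'
from h import *
for f in ('w1','w2'):
    g=load(f); im=g['image'].astype(int); 
    col=im[130:290,235:275]; 
    # rear top edge: orange->blue transition then blue->black
    o=(col[:,:,2]>col[:,:,0]+60)&(col[:,:,2]>100); b=(col[:,:,0]>col[:,:,2]+30)
    r=[np.where(b[:,k])[0] for k in range(5,20)]
    lo=130+np.median([x.min() for x in r if len(x)]); hi=130+np.median([x.max() for x in r if len(x)])
    print(f,lo,hi,world(g,250,hi,.044 if f=='w1' else .035),world(g,250,lo,.044 if f=='w1' else .035))
E
```

```text
t: 5.18
position: [0.5706, -0.0816, 0.0349]
tool_rot: [-0.689, 0.725, -0.002, -0.0]
wrist_force: [-4.5, -16.0, 25.5]
finger_gap: 0.007
grip_force: 12.7
w1 192.0 199.0 [ 0.57259579 -0.12763618  0.044     ] [ 0.57230014 -0.1327865   0.044     ]
w2 198.0 207.0 [ 0.57291581 -0.11417921  0.035     ] [ 0.57258431 -0.12020559  0.035     ]
```

```bash
python3 -m inch '[[[0,0.002,0],0],[[0,0.004,0],0],[[0,0.006,0],0],[[0,0.008,0],0],[[0,0.01,0],0],[[0,0.012,0],0],[[0,0.014,0],0],[[0,0.016,0],0],[[0,0.018,0],0],[[0,0.02,0],0],[[0,0.02,0],0]]'
```

```text
t: 6.1
position: [0.5717, -0.0612, 0.0351]
tool_rot: [-0.689, 0.725, -0.003, 0.0]
wrist_force: [-1.5, -14.6, 23.6]
finger_gap: 0.005
grip_force: 11.9
```

```bash
python3 -m inch '[[[0,0.001,0],0],[[0,0.002,0],0],[[0,0.003,0],0],[[0,0.004,0],0],[[0,0.005,0],0],[[0,0.006,0],0],[[0,0.006,0],0]]'; python3 -m inch '[[[0,0.001,0],0],[[0,0.002,0],0],[[0,0.003,0],0],[[0,0.003,0],0],[[0,0.003,0],0]]'
```

```text
t: 6.68
position: [0.5718, -0.0561, 0.0351]
tool_rot: [-0.689, 0.725, -0.003, 0.0]
wrist_force: [-1.4, -17.5, 23.5]
finger_gap: 0.003
grip_force: 17.0
t: 7.1
position: [0.5718, -0.0537, 0.0351]
tool_rot: [-0.689, 0.725, -0.003, -0.0]
wrist_force: [1.5, -23.6, 22.4]
finger_gap: 0.002
grip_force: 17.1
```

```bash
python3 -m inch '[[[0,0.001,0],0],[[0,0.002,0],0],[[0,0.003,0],0],[[0,0.003,0],0],[[0,0.003,0],0]]'
python3 - <<'E'
from h import *
g=wcap('w3'); h=cap('scene','s3');a=cv2.resize(g['image'][130:290,150:360],(400,305),interpolation=cv2.INTER_CUBIC)
b=cv2.resize(h['image'][170:260,205:325],(400,300),interpolation=cv2.INTER_CUBIC)
cv2.imwrite('pics/w3b.png',np.hstack([a[:300],b]))
im=g['image'].astype(int);col=im[130:290,235:275];b=(col[:,:,0]>col[:,:,2]+30)
r=[np.where(b[:,k])[0] for k in range(5,20)]
lo=130+np.median([x.min() for x in r if len(x)]); hi=130+np.median([x.max() for x in r if len(x)])
print(lo,hi,world(g,250,lo,.035))
E
```

```text
t: 7.52
position: [0.5718, -0.0532, 0.0351]
tool_rot: [-0.689, 0.725, -0.004, -0.001]
wrist_force: [4.3, -39.1, 18.8]
finger_gap: 0.005
grip_force: 24.2
193.0 201.0 [ 0.57423844 -0.08129943  0.035     ]
```

View pics/w3b.png

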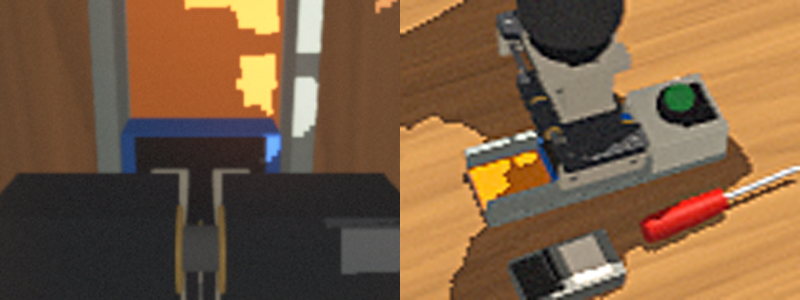

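The force rose sharply to 39 N with no more motion, at the place the geometry predicted (TCP y -0.053): the pack is against the stop. The picture shows it well under the bridge. Easing off a little, then lifting.

```bash
python3 -m inch '[[[0,-0.001,0],0],[[0,-0.002,0],0],[[0,-0.002,0.002],0],[[0,-0.002,0.004],0],[[0,-0.002,0.006],0],[[0,-0.002,0.008],0],[[0,-0.002,0.012],0],[[0,-0.002,0.02],0],[[0,-0.002,0.045],0],[[0,-0.002,0.08],0],[[0,-0.002,0.11],0],[[0,-0.002,0.12],0]]'
python3 -m inch '[[[0,-0.03,0.03],0],[[0,-0.05,0.05],0],[[0,-0.05,0.06],0],[[0,-0.05,0.06],0],[[0,-0.05,0.06],0]]'
python3 - <<'E'
from h import *
g=wcap('w4'); h=cap('scene','s4');t=cap('top','t4');a=cv2.resize(g['image'][130:290,150:360],(400,305),interpolation=cv2.INTER_CUBIC)
b=cv2.resize(h['image'][170:260,205:325],(400,300),interpolation=cv2.INTER_CUBIC)
c=cv2.resize(t['image'][165:213,205:295],(560,299),interpolation=cv2.INTER_CUBIC)
cv2.imwrite('pics/w4b.png',np.vstack([np.hstack([a[:299],b[:299]]),np.hstack([c,np.zeros((299,240,3),np.uint8)])]))
s=get_state();print(s['position'],s['wrist_force'])
E
```

```text
t: 8.62
position: [0.5717, -0.0486, 0.1564]
tool_rot: [-0.689, 0.725, -0.002, 0.002]
wrist_force: [0.3, 0.7, -0.6]
finger_gap: 0.004
grip_force: 0.0
t: 9.03
position: [0.5693, -0.0986, 0.2114]
tool_rot: [-0.688, 0.725, 0.0, 0.0]
wrist_force: [0.1, 0.6, -1.0]
finger_gap: 0.004
grip_force: 0.0
[ 0.56865216 -0.09823846  0.21015824] [-0.16312906 -0.64997027 -0.1392102 ]
```

View pics/w4b.png

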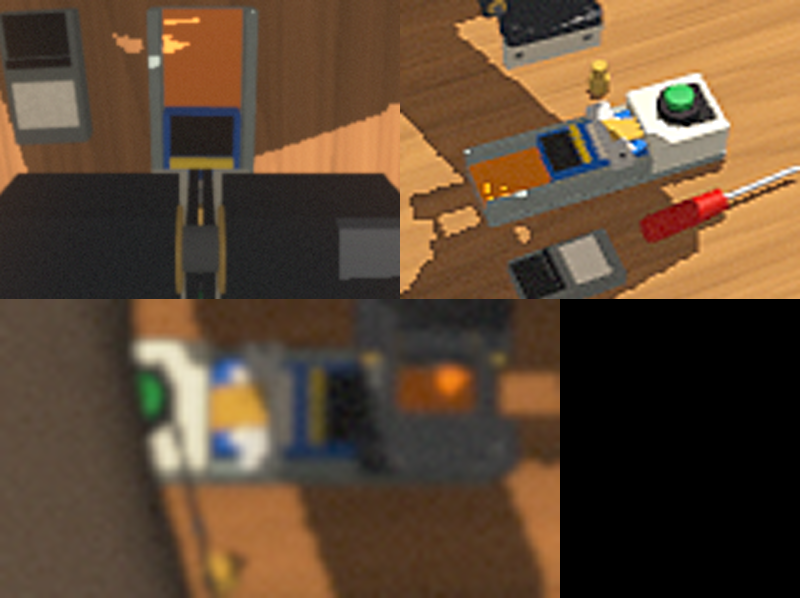

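The pack stayed in under the bridge and leaf, with blue and white showing right up to the white head, and the gripper is clear. Next I check the rear-edge position and the button height.

Run:
```python
from h import *
g=load('w4');h=load('s4')
q=lambda n,x,y,z:print(n,np.round(world(g,150+x/1.905,130+y/1.905,z),4))
q('end',205,8,.034);q('rear',202,108,.0385);q('rib rear',200,158,.0385);
for u,v in [(289,198),(289,199),(288,199),(290,200)]: print(world(h,u,v))
print('plate',world(h,298,205), world(h,283,206))
im=h['image'].astype(int);m=(im[...,1]>im[...,2]+50)&(im[...,1]>im[...,0]+30);m[:170]=0;m[260:]=0
ys,xs=np.where(m);k=(xs>270)&(xs<310);P=np.array([world(h,u,v) for u,v in zip(xs[k],ys[k])]);print(len(P),np.median(P,0),P.min(0),P.max(0))
```

```text
end [ 0.5642 -0.1478  0.034 ]
rear [ 0.5696 -0.0811  0.0385]
rib rear [ 0.5728 -0.0446  0.0385]
[0.57909163 0.0612741  0.07399208]
[0.58285684 0.05943045 0.07399192]
[0.58059461 0.05710608 0.07259876]
[0.58715065 0.06092594 0.07307491]
plate [0.59927654 0.08533057 0.05042763] [0.58538711 0.038527   0.05172469]
60 [0.57927463 0.05995818 0.0712271 ] [0.55871987 0.04718339 0.06223978] [0.59031133 0.07836662 0.07514217]
```

```bash
python3 -m inch '[[[0.002,0.035,0],0],[[0.004,0.07,0],0],[[0.006,0.105,0],0],[[0.008,0.14,0],0],[[0.01,0.175,0],0],[[0.01,0.21,0],0],[[0.01,0.21,0],0],[[0.01,0.21,0],0],[[0.01,0.21,0],0]]'
python3 - <<'E'
from h import *
g=wcap('w5'); h=load('s4')
a=cv2.resize(g['image'][70:230,190:310],(450,600),interpolation=cv2.INTER_CUBIC)
b=cv2.resize(h['image'][185:235,245:305],(350,292),interpolation=cv2.INTER_CUBIC)
cv2.imwrite('pics/w5b.png',np.hstack([a,np.vstack([b,np.zeros((308,350,3),np.uint8)])]))
s=get_state();print(s['position'],s['wrist_force'])
E
```

```text
t: 9.93
position: [0.5787, 0.1116, 0.2106]
tool_rot: [-0.689, 0.725, 0.0, -0.001]
wrist_force: [-0.3, -0.9, 0.1]
finger_gap: 0.009
grip_force: 0.0
[0.5788898  0.1109477  0.21085181] [-0.43880516  0.19587811 -0.78192202]
```

View pics/w5b.png

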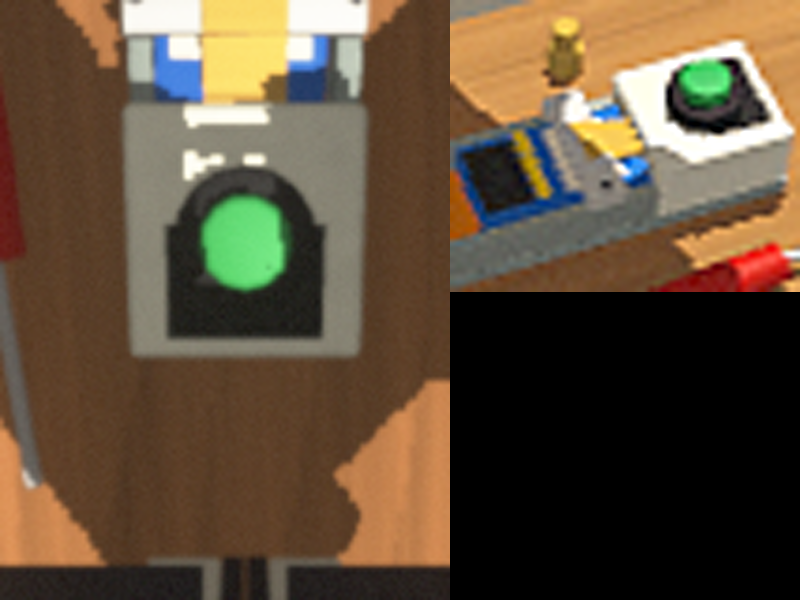

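No gap shows between the pack's nose and the head box, so it is home. The button is at picture px (245,243). Now measuring the button and its collar.

Run:
```python
from h import *
g=load('w5')
im=g['image'].astype(int);m=(im[...,1]>im[...,2]+50)&(im[...,1]>im[...,0]+30);m[:100]=0;m[170:]=0
ys,xs=np.where(m);k=abs(xs-255)<20;print(xs[k].mean(),ys[k].mean())
c=(int(round(xs[k].mean())),int(round(ys[k].mean())))
print(world(g,*c),world(g,xs[k].mean(),ys[k].mean(),.072))
for p in [(255,118),(240,125),(271,125),(240,140),(256,155),(230,150)]: print(p,np.round(world(g,*p),4),g['image'][p[1],p[0]])
```

```text
254.8397435897436 134.21794871794873
[0.57651716 0.05838925 0.07438558] [0.57671033 0.05881144 0.072     ]
(255, 118) [0.5757 0.0417 0.0647] [62 66 67]
(240, 125) [0.5928 0.0485 0.0644] [30 37 40]
(271, 125) [0.5581 0.0502 0.064 ] [34 42 42]
(240, 140) [0.5939 0.065  0.0645] [33 37 40]
(256, 155) [0.5766 0.0849 0.0533] [29 36 35]
(230, 150) [0.6074 0.0774 0.0526] [119 136 138]
```

```bash
python3 -m inch '[[[-0.001,-0.026,0],0],[[-0.002,-0.052,-0.02],0],[[-0.002,-0.052,-0.055],0],[[-0.002,-0.052,-0.09],0],[[-0.002,-0.052,-0.115],0],[[-0.002,-0.052,-0.128],0],[[-0.002,-0.052,-0.128],0],[[-0.002,-0.052,-0.128],0]]'
python3 -m inch '[[[0,0,-0.004],0],[[0,0,-0.007],0],[[0,0,-0.009],0],[[0,0,-0.011],0],[[0,0,-0.013],0],[[0,0,-0.015],0],[[0,0,-0.016],0],[[0,0,-0.016],0],[[0,0,-0.016],0]]'
```

```text
t: 10.65
position: [0.5771, 0.058, 0.0833]
tool_rot: [-0.688, 0.726, 0.0, -0.001]
wrist_force: [-0.1, -0.3, -0.1]
finger_gap: 0.008
grip_force: 0.0
t: 11.4
position: [0.5778, 0.0593, 0.0683]
tool_rot: [-0.689, 0.725, -0.0, 0.0]
wrist_force: [-0.1, -0.5, 6.0]
finger_gap: 0.007
grip_force: 3.0
```

```bash
python3 -m inch '[[[0,0,-0.001],0],[[0,0,-0.002],0],[[0,0,-0.002],0],[[0,0,-0.002],0]]'
```

```text
t: 11.73
position: [0.578, 0.0593, 0.068]
tool_rot: [-0.689, 0.725, -0.001, 0.001]
wrist_force: [-7.7, -0.6, 20.7]
finger_gap: 0.008
grip_force: 10.3
```

The button bottomed out: 21 N with no further travel, at the height of its full 6 mm stroke. Releasing and backing off.

```bash
python3 -m inch '[[[0,0,0.004],0],[[0,0,0.01],0],[[0,0,0.03],0],[[0,0,0.06],0],[[0,0,0.1],0],[[0,0.03,0.14],0],[[0,0.05,0.14],0],[[0,0.05,0.14],0],[[0,0.05,0.14],0],[[0,0.05,0.14],0]]'
python3 - <<'E'
from h import *
g=wcap('w6'); h=cap('scene','s6')
a=cv2.resize(g['image'][70:230,190:310],(450,600),interpolation=cv2.INTER_CUBIC)
b=cv2.resize(h['image'][185:235,245:305],(350,292),interpolation=cv2.INTER_CUBIC)
cv2.imwrite('pics/w6b.png',np.hstack([a,np.vstack([b,np.zeros((308,350,3),np.uint8)])]))
s=get_state();print(s['t'],s['position'],s['wrist_force'],world(g,255,134))
E
```

```text
t: 12.57
position: [0.5768, 0.1092, 0.2051]
tool_rot: [-0.689, 0.725, 0.0, -0.001]
wrist_force: [-0.4, -0.8, -0.1]
finger_gap: 0.005
grip_force: 0.0
12.6667 [0.57679403 0.10849726 0.20474553] [-0.51598573 -0.09312827 -0.50038924] [0.57453675 0.05552112 0.07487315]
```

View pics/w6b.png

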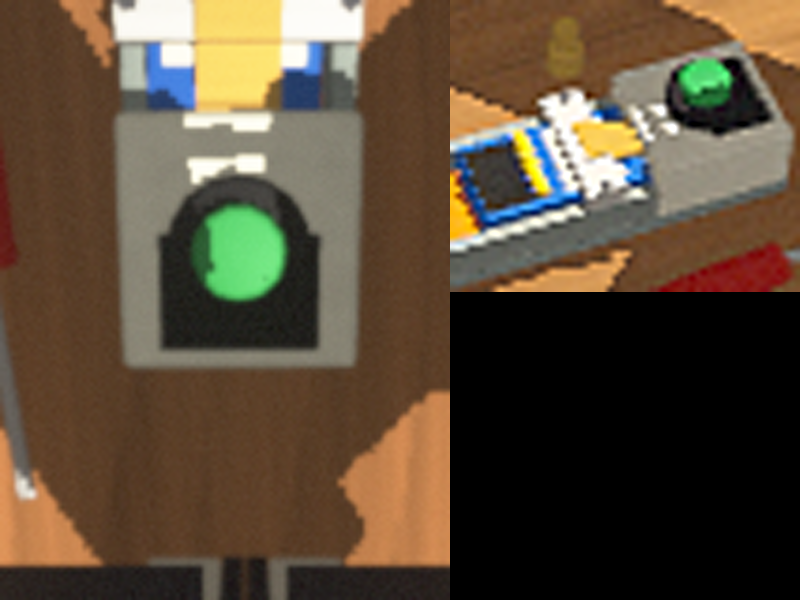

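The pack is still home against the head, the button has sprung back (top at 74 mm), and the gripper is clear of everything. Handing in.

```bash
python3 -c "
from plant import env
print(env.sign_off())"
```

```text
the job is handed in; nothing more can be done
None
```

The job is handed in: the pack is fully home against the stop under the bridge and leaf spring, and the start button was then pressed fully in and released, at 12.7 s with nothing else touched; the sign-off call returned no verdict.

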